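# Clear the hammer, shut the tool box and pin it closed

### The arm

A 6-joint arm with a two-finger parallel gripper is mounted at the origin on the work surface. World frame = base frame: x ahead of the robot, y to its left, z up, the work surface at z = 0. Lengths are in m, angles in rad, forces in N, time in s.
With the tool pointing down it reaches from about 0.4 to 0.825 m from the base axis. Payload 7 kg.
Tool frame: the origin (TCP) lies at the very end of the fingers, on their centre line; the grasp point (between the pads) lies bot.grip_depth behind it (bot.grip_depth is the distance from the TCP to the grasp point, in m); z points along the fingers, y is the line along which they close (so a half turn about z gives the same grasp; the last joint's range is limited). The gripper opens to 85 mm and grips with 20 to 120 N. Pads are 22 mm wide; open, the fingers measure 114 mm over their backs; the gripper's body (76 mm by 85 mm) begins 54 mm behind the grasp point. The pads swing forward as they close: fully open they stand 13 mm farther back than shut.
Start: joints at [1.622, 0.359, 0.012, 0, -1.224, -0.288], TCP at [0.158, 0.656, 0.231] pointing down, gripper open.
Joint ranges: [-3.07, 3.07], [-1.43, 2.12], [-1.02, 1.25], [-3.03, 1.67], [-3.05, -0], [-3.03, 3.03]. Speed limits (rad/s): [2.39, 2.39, 3.01, 3.14, 3.14, 3.14].

### API

Orientations are given as a unit quaternion [w, x, y, z].
In Python, from bench import bot, optics gives the robot as it stands. The module is installed in compiled form; this text tells all that it offers.
- The arm moves only by the tool send_rows, never from a script. Its argument "moves" is one flat list of numbers, 6 for each row, row after row: the shift along the tool's x, y, z in m, then the turn, a rotation vector about the tool's x, y, z in rad. In form: [tx, ty, tz, rx, ry, rz, tx, ty, tz, rx, ry, rz, ...]. A call has 1 to 10 rows; each row is the pose to reach, as a shift and turn from the pose commanded when the call began, along the tool's axes at that moment; what a row does not reach only later rows make up. A row lasts 1/12 s, in which the tool goes at most 41.7 mm and 7.16 degrees, less where a joint would pass 70% of its speed; a pose out of reach is approached as far as the arm can. A call with a gripper value outside its range is refused whole. "fingers" is the opening, from -1 (shut) to 1 (fully open), set as the call begins (left out, the last holds). The fingers move at their own pace and stop on an object; "newtons" is the grip in N (left out, the last holds). Time passes only in rows, so rows that repeat a pose let the fingers close. It gives the time, the measured TCP pose, the force, the opening and the grip force at its end, in the units of the state.
- bot.sense(): the state, without advancing time (a new reading comes with each control period).
- optics.get_image(name): name is "side" or "top" or "wrist"; returns the picture (420x560x3 uint8, red, green, blue); there is no depth.
- optics.calibration(name): a dict with "mtx" (3x3 intrinsics, pixels), "origin" and "attitude" of the camera in the world; the wrist camera has in their place "T_tool_cam" (4x4, takes a point from camera to tool coordinates, whose origin is the TCP and whose axes are the flange's). Camera axes: x right, y up, looking along -z (the intrinsics and any distortion apply to the point x, -y, -z); pixel columns grow to the right and rows downward; lengths in m; the calibration is good to about 2 mm. A picture is of the moment at which its call begins: read the wrist's pose just before it. calibration takes no time and is no camera call.
- bot.sign_off(): hands the job in; it is judged then, once.
The state is a dict: "clock": time; "joint_positions": joint angles; "qd": joint speeds; "tau": joint torques, N m; "ee_pos": TCP position; "tool_rot": TCP orientation; "wrist_force": force on the tool from outside, world axes, zero at the start; "ft_torque": the same for the moment, N m; "width": opening from 0.0 (shut) to 1.0 (fully open); "finger_force": force on a finger pad.
Only numpy, scipy, OpenCV 4.12 (cv2) and the standard library are available. Lean on these libraries where they do the work, as an engineer would, in place of code of your own. Each camera call takes 0.05 s, during which the arm holds its last target. There are 200 camera calls.

### The job

Lock up the small wooden tool box: first take the hammer that lies across its open top and lay it down, without dropping it, wholly inside the green tray, then swing the lid fully shut, and last push the red-headed pin from its wooden block down through both steel eyes at the front of the box until its head sits on the upper eye. Do not disturb the water bottle, the cone mandrel or the tin.

Things in the scene. Friction and masses are not known exactly. Their poses are not given: they have to be found in the camera images.
- box: Pale wooden tool box fixed to the bench, 150 (x) by 160 (y) by 75 mm high, walls 7 mm, origin at the centre of its underside, z up. Its front looks to its own -x. On the front a steel keeper plate with a hole stands out 44 mm; the lid is hinged along the top edge of the far (+x) wall, hinge line at x = +75, z = 75 mm, along y. Contents stay below 30 mm.
- lid (a joint): Angle of the box lid: 0 = shut, about 1.6 to 1.8 = standing open, 1.95 = stop. A stiff hinge holds it where it is left (about 3 N at the free edge to move it). The lid is a board 150 (from the hinge) by 160 by 10 mm; shut, its underside is at 75 mm and its top at 85 mm above the bench.
- box_eye (a point): Centre of the upper face of the lower eye: a 13 to 14 mm hole through the 6 mm steel keeper plate (44 by 40 mm) on the box front, 97 mm in front of the box centre, 46 mm above the bench. Axes as the box.
- lid_eye (a point): Centre of the outer (upper when shut) face of the upper eye: a 13 to 14 mm hole through the 6 mm steel tongue (44 by 40 mm) that sticks out of the lid's free edge, 172 mm from the hinge line (the tongue ends 194 mm from it, so it tops out near 270 mm above the bench when the lid stands open). With the lid shut it lies straight above the lower eye, upper face 81 mm above the bench.
- hammer: Small hammer, 200 mm long, 0.18 kg, lying flat across the box's side walls. Origin on its flat underside at the middle of its length; its x runs along the handle towards the head, z up. Dark wooden handle 22 mm wide and 16 mm high from x = -100 to +78; steel head 22 mm high from x = +78 to +100, reaching 29 mm to -y and 35 mm to +y.
- hammer_grip (a point): Point on the handle near the centre of mass, 40 mm from the middle towards the head, 8 mm above the underside: a good place to grip across the handle (22 mm wide).
- hammer_head (a point): Centre of the hammer head, x = +89 mm on the hammer, 11 mm above its underside.
- hammer_butt (a point): Free end of the handle, x = -95 mm on the hammer, 8 mm above its underside.
- tray: Green open tray fixed to the bench, 250 (x) by 150 (y) by 18 mm high, walls and floor 5 mm. Origin at the centre of its underside. It stands on one side of the box or the other.
- block: Dark wooden block fixed to the bench, 70 by 70 by 70 mm, with a 13 mm vertical hole in the middle in which the pin stands. Origin at the centre of its underside. It stands on the other side of the box from the tray.
- pin: Locking pin standing upright, 110 mm long: origin at the lower end, z along the pin to its head. Steel shaft 10 mm in diameter, 65 mm long with a tapered point; red cylindrical head 26 mm in diameter from z = 65 to 110 mm. In its block the point is 5 mm above the bench and the head rests on the block's top.
- pin_tip (a point): Lower end of the pin (its point).
- bottle: Bystander: clear water bottle with a black cap, 66 mm in diameter, 190 mm tall, origin under its centre.
- mandrel: Bystander: dark steel cone mandrel on a round foot, foot 90 mm in diameter, 130 mm tall, origin under its centre.
- tin: Bystander: low tin with a blue band, 68 mm in diameter, 50 mm tall, origin under its centre.
Things that resemble listed ones, but are neither listed nor needed, are in the scene too. Of the things like the box, leave any that is blue; of the rest the larger one is meant.

How it is judged:
By the outcome, as a careful person would: the job done as asked, in the order asked, and still so for the second after the job is handed in, with the robot touching nothing.
It also fails if it takes over 70 s, if anything falls off the work surface, if the arm or the gripper's body presses on something with over 40 N, if the wrist force passes 120 N, or if a joint passes its speed limit or range.

## Working session

There is one attempt and no reset: what is moved stays moved. The work goes in short steps, Python scripts to look and compute and a tool call to move; the robot and the scene stay as the last step left them, time stands still between calls to the robot, and variables do not carry over. Pictures are saved under pics/ and viewed, at most 10 in all, crops included, and the job is handed in when it is done.

Besides the shell and the picture viewer there is one more tool, called after "Request:" as name(argument=value, ...), one argument or row to a line, values as JSON. send_rows: Moves the arm, as the interface text tells. Its arguments: {"type":"object","properties":{"moves":{"type":"array","items":{"type":"number"}},"fingers":{"type":"number"},"newtons":{"type":"number"}},"required":["moves"]}

```bash
mkdir -p pics; cat > h.py <<'E'
import numpy as np, cv2
from scipy.spatial.transform import Rotation as R
from bench import bot, optics
def rot(a):
    a=np.array(a,float)
    return a if a.shape==(3,3) else R.from_quat(np.r_[a[1:],a[0]]).as_matrix()
def toolT():
    s=bot.sense();T=np.eye(4);T[:3,:3]=rot(s['tool_rot']);T[:3,3]=s['ee_pos'];return T
def cam(name,T=None):
    c=optics.calibration(name);K=np.array(c['mtx']);D=c.get('dist',c.get('distortion'))
    if name=='wrist': C=(toolT() if T is None else T)@np.array(c['T_tool_cam'])
    else:
        C=np.eye(4);C[:3,:3]=rot(c['attitude']);C[:3,3]=c['origin']
    return K,D,C
def ray(name,uv,C=None):
    K,D,C0=cam(name); C=C0 if C is None else C
    p=cv2.undistortPoints(np.array([[uv]],float),K,None if D is None else np.array(D,float))[0,0]
    return C[:3,3],C[:3,:3]@np.array([p[0],-p[1],-1])
def plane(name,uv,z,C=None):
    o,d=ray(name,uv,C);return o+d*(z-o[2])/d[2]
def tri(*rays):
    A=np.zeros((3,3));b=np.zeros(3)
    for o,d in rays:
        d=d/np.linalg.norm(d);P=np.eye(3)-np.outer(d,d);A+=P;b+=P@o
    p=np.linalg.solve(A,b)
    return p,[np.linalg.norm(np.cross(p-o,d/np.linalg.norm(d))) for o,d in rays]
def proj(name,p,C=None):
    K,D,C0=cam(name); C=C0 if C is None else C
    q=C[:3,:3].T@(np.array(p)-C[:3,3]);q=np.array([[q[0],-q[1],-q[2]]])
    return cv2.projectPoints(q,np.zeros(3),np.zeros(3),K,None if D is None else np.array(D,float))[0][0,0]
def snap(name,f,crop=None,k=1):
    im=optics.get_image(name)[:,:,::-1]
    cv2.imwrite(f'pics/{f}_full.png',im)
    if crop: x,y,w,h=crop;im=im[y:y+h,x:x+w]
    cv2.imwrite(f'pics/{f}.png',cv2.resize(im,None,fx=k,fy=k,interpolation=cv2.INTER_CUBIC))
E
python3 - <<'E'
from h import *
np.set_printoptions(precision=4,suppress=True)
print(bot.sense(),bot.grip_depth)
for n in('side','top','wrist'):print(optics.calibration(n))
a=optics.get_image('top');b=optics.get_image('side');
cv2.imwrite('pics/t0.png',a[:,:,::-1]);cv2.imwrite('pics/s0.png',b[:,:,::-1])
E
```

```text
{'clock': 0.0, 'joint_positions': array([ 1.6221,  0.3594,  0.011 , -0.0003, -1.2241, -0.2881]), 'qd': array([ 0.0006, -0.0022, -0.0011,  0.0008,  0.0009, -0.0005]), 'tau': array([ -0.0007, -58.3323,  29.3413,   6.9371,  -0.0062,  -0.    ]), 'ee_pos': array([0.1583, 0.6557, 0.2303]), 'tool_rot': array([ 0.0009,  0.993 , -0.1182,  0.    ]), 'wrist_force': array([ 0.163 , -0.2333, -0.2539]), 'ft_torque': array([-0.01  , -0.0079,  0.0096]), 'finger_force': 0.0, 'width': 0.997636518633613} 0.0187
{'mtx': array([[429.3417,   0.    , 286.7914],
       [  0.    , 429.3417, 204.5283],
       [  0.    ,   0.    ,   1.    ]]), 'origin': array([ 0.0806, -0.6452,  0.6689]), 'attitude': array([ 0.8606,  0.4272, -0.1224, -0.2487])}
{'mtx': array([[393.921 ,   0.    , 275.956 ],
       [  0.    , 393.921 , 206.7604],
       [  0.    ,   0.    ,   1.    ]]), 'origin': array([ 0.4083, -0.0135,  1.0839]), 'attitude': array([ 0.7079,  0.0255, -0.0289, -0.7052])}
{'mtx': array([[342.389 ,   0.    , 272.4355],
       [  0.    , 342.389 , 209.549 ],
       [  0.    ,   0.    ,   1.    ]]), 'T_tool_cam': array([[ 0.0003,  0.9523,  0.3051,  0.0784],
       [ 1.    ,  0.0001, -0.0012,  0.0002],
       [-0.0011,  0.3051, -0.9523, -0.1437],
       [ 0.    ,  0.    ,  0.    ,  1.    ]])}
```

View pics/t0.png

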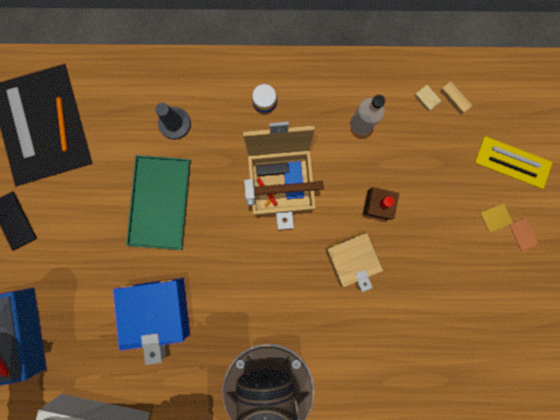

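View pics/s0.png

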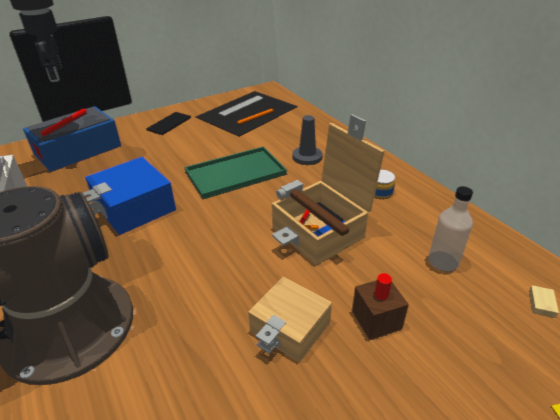

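Candidates seen in the top picture:
- Boxes: open wooden box with hammer (282,185), small closed wooden box (355,260), blue box (150,313), and dark blue toolbox (15,340).
- Block and pin: (382,203).
- Tray: green tray (160,203), not the black mat (45,125).

By the description I choose the open wooden box. I'll check that in a close crop.

```bash
python3 - <<'E'
import cv2
a=cv2.imread('pics/t0.png');b=cv2.imread('pics/s0.png')
cv2.imwrite('pics/t0c.png',cv2.resize(a[115:240,235:410],None,fx=4.5,fy=4.5,interpolation=cv2.INTER_CUBIC))
cv2.imwrite('pics/s0c.png',cv2.resize(b[105:345,240:480],None,fx=2.5,fy=2.5,interpolation=cv2.INTER_CUBIC))
E
```

```text
(no output)
```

View pics/t0c.png

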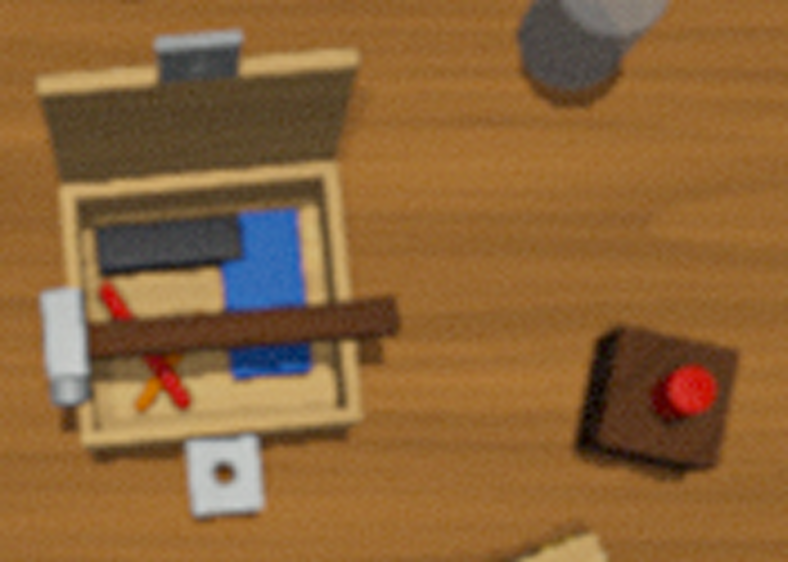

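View pics/s0c.png

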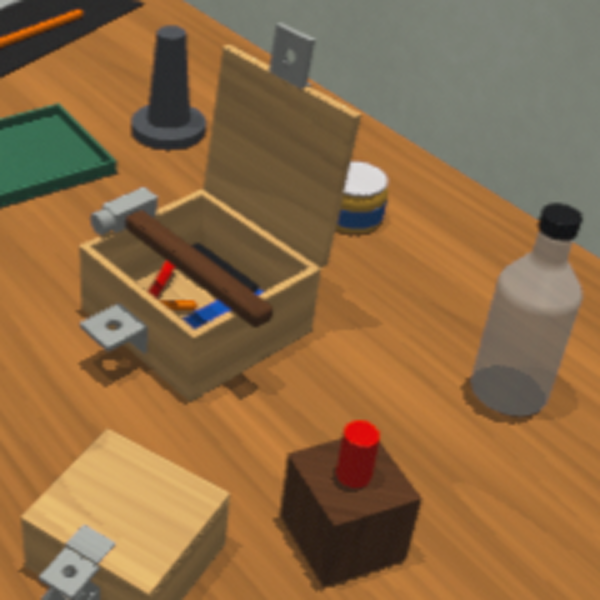

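The crops confirm the choice. It is the open box with keeper plate hole at top-crop (224,472). The hammer head is on the left (65,345) and the butt on the right (392,316). The pin head is at (692,389). Next I triangulate these.

```bash
python3 - <<'E'
from h import *
np.set_printoptions(precision=4,suppress=True)
t=lambda u,v:ray('top',(u/4.5+235-.4,v/4.5+115-.4))
s=lambda u,v:ray('side',(u/2.5+240-.3,v/2.5+105-.3))
P={'eye':((224,472),(113,325)),'head':((65,330),(128,206)),'butt':((395,312),(264,303)),'pin':((692,389),(361,434)),
'FL':((85,445),(82,246)),'FR':((358,420),(192,333)),'BR':((342,165),(318,268)),'BL':((62,185),(203,195)),
'lidL':((38,82),(227,46)),'lidR':((358,52),(358,117)),
'blkL':((620,328),(288,457)),'blkF':((710,466),(335,523)),'blkR':((738,350),(418,497))}
for k,(a,b) in P.items():print(k,*tri(t(*a),s(*b)))
for uv in [(137,157),(190,158),(181,248),(129,247)]:print('tray',plane('top',uv,.018))
for uv in [(174,124),(264,98),(362,124)]:print('by',plane('top',uv,.0))
E
```

```text
eye [ 0.4548 -0.0408  0.0454] [np.float64(5.7528010415776005e-05), np.float64(5.7528010415638304e-05)]
head [0.5311 0.0511 0.0904] [np.float64(0.001655354442616544), np.float64(0.0016553544426167104)]
butt [ 0.5427 -0.1352  0.0983] [np.float64(0.00022248831178582723), np.float64(0.00022248831178572765)]
pin [ 0.4987 -0.2967  0.1138] [np.float64(0.00036073218156610254), np.float64(0.00036073218156615035)]
FL [0.4696 0.0386 0.0757] [np.float64(0.0012764856254706854), np.float64(0.0012764856254706418)]
FR [ 0.4837 -0.1164  0.0791] [np.float64(0.0006944508639201716), np.float64(0.0006944508639202188)]
BR [ 0.6292 -0.1068  0.0799] [np.float64(0.0009042769445873011), np.float64(0.0009042769445872451)]
BL [0.6197 0.0543 0.0686] [np.float64(0.00022119974163189462), np.float64(0.00022119974163197046)]
lidL [0.6388 0.0561 0.2247] [np.float64(1.087262822395264e-05), np.float64(1.0872628223741793e-05)]
lidR [ 0.6548 -0.1018  0.2231] [np.float64(0.0003962904245125335), np.float64(0.00039629042451247605)]
blkL [ 0.5134 -0.2562  0.0514] [np.float64(0.030520327860263822), np.float64(0.030520327860263777)]
blkF [ 0.4596 -0.3203  0.0683] [np.float64(0.0016588869147105216), np.float64(0.0016588869147104379)]
blkR [ 0.525  -0.336   0.0701] [np.float64(0.0001503598404217781), np.float64(0.00015035984042175593)]
tray [0.6255 0.3621 0.018 ]
tray [0.6234 0.2172 0.018 ]
tray [0.3782 0.2364 0.018 ]
tray [0.3804 0.376  0.018 ]
by [0.7232 0.2678 0.    ]
by [0.7993 0.0162 0.    ]
by [ 0.7259 -0.2594  0.    ]
```

```bash
cat >> h.py <<'E'
def goal(p,yaw):
    T=toolT();c,s=np.cos(yaw),np.sin(yaw)
    G=np.array([[c,s,0],[s,-c,0],[0,0,-1.]])
    d=T[:3,:3].T@(np.array(p)-T[:3,3]);r=R.from_matrix(T[:3,:3].T@G).as_rotvec()
    print('goal',np.round(d,4),np.round(r,4))
def st():
    s=bot.sense();r=rot(s['tool_rot'])
    print('t',round(s['clock'],2),'p',np.round(s['ee_pos'],4),'yaw',round(np.arctan2(r[1,0],r[0,0]),4),'tilt',np.round(r[:2,2],4),'w',round(s['width'],3),'ff',round(s['finger_force'],1),'F',np.round(s['wrist_force'],1),'q',np.round(s['joint_positions'],2))
E
python3 -c "
from h import *
goal((.534,.002,.19),-1.509)"
```

```text
goal [0.5187 0.5472 0.0413] [ 1.2000e-03 -1.0000e-03  1.2721e+00]
```

Request:
send_rows(
  moves=[0.52,0.547,0,0,0,1.272,0.52,0.547,0,0,0,1.272,0.52,0.547,0,0,0,1.272,0.52,0.547,0,0,0,1.272,0.52,0.547,0,0,0,1.272,0.52,0.547,0,0,0,1.272,0.52,0.547,0,0,0,1.272,0.52,0.547,0,0,0,1.272,0.52,0.547,0,0,0,1.272,0.52,0.547,0,0,0,1.272],
  fingers=0.1,
  newtons=60,
)

```text
clock: 0.93
ee_pos: [0.3669, 0.2932, 0.2313]
tool_rot: [-0.0, 0.734, -0.679, -0.0]
wrist_force: [1.4, -0.1, -0.3]
width: 0.55
finger_force: 0.0
```

```bash
python3 -c "
from h import *
st();goal((.534,.002,.19),-1.509)"
```

```text
t 0.93 p [0.3669 0.2932 0.2313] yaw -1.4925 tilt [-0.      0.0002] w 0.55 ff 0.0 F [ 1.4 -0.1 -0.3] q [ 1.09  0.01 -0.42 -0.   -1.13 -1.02]
goal [ 0.3034 -0.1438  0.0413] [-0.      0.0002  0.0165]
```

Request:
send_rows(
  moves=[0.303,-0.144,0.02,0,0,0.016,0.303,-0.144,0.02,0,0,0.016,0.303,-0.144,0.02,0,0,0.016,0.303,-0.144,0.04,0,0,0.016,0.303,-0.144,0.04,0,0,0.016,0.303,-0.144,0.04,0,0,0.016,0.303,-0.144,0.04,0,0,0.016,0.303,-0.144,0.04,0,0,0.016,0.303,-0.144,0.04,0,0,0.016,0.303,-0.144,0.04,0,0,0.016],
)

```text
clock: 1.77
ee_pos: [0.5356, 0.0028, 0.1899]
tool_rot: [0.001, 0.729, -0.684, -0.001]
wrist_force: [0.1, 0.4, -0.3]
width: 0.549
finger_force: 0.0
```

```bash
python3 -c "
from h import *
st();np.save('pics/T1.npy',toolT());snap('wrist','w1',None,1.4)
T=toolT();C=cam('wrist')[2]
for p in [(.534,.0022,.091),(.5311,.0511,.097),(.5427,-.1352,.091),(.4548,-.0408,.046)]:print(proj('wrist',p,C)*1.4)
"
```

```text
t 1.77 p [0.5356 0.0028 0.1899] yaw -1.5072 tilt [-0.0025 -0.0009] w 0.549 ff 0.0 F [ 0.1  0.4 -0.3] q [ 0.37  0.16 -0.35 -0.   -1.06 -0.31]
[383.98016906 291.601934  ]
[383.38322518 379.71899258]
[385.1257302   -3.79438742]
[520.37168752 208.69467622]
```

View pics/w1.png

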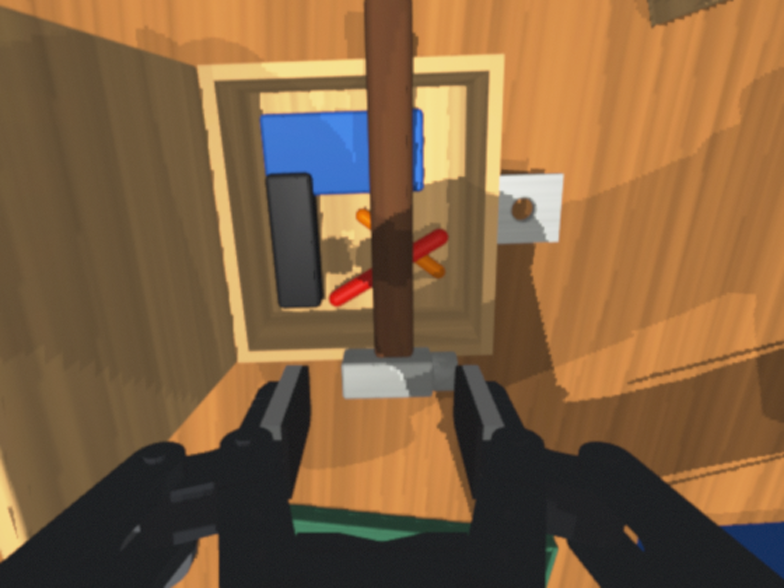

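The wrist picture shows the handle running vertically, with its centre at about (387.5,5) and (393,340). The head is at (395,373) and the eye at (523,209), within 3 px of prediction. Next I refine the hammer position.

```bash
python3 -c "
from h import *
C=cam('wrist')[2]
f=lambda u,v,z:plane('wrist',(u/1.4,v/1.4),z,C)
a=f(387.5,5,.091);b=f(393,340,.091);e=f(523,209,.046)
print(a,b,e,f(387,373,.097),'edges',f(372,291,.091),f(413,291,.091),'headends',f(342,373,.097),f(456,373,.097),'headface',f(390,398,.097))
d=b-a;print('hyaw',np.arctan2(d[1],d[0]))
u=d/np.linalg.norm(d);g=f(390,398,.097)
print(tri(ray('wrist',(523/1.4,209/1.4),C),ray('top',(224/4.5+234.6,472/4.5+114.6)),ray('side',(113/2.5+239.7,325/2.5+104.7))))
st()
"
```

```text
[ 0.54140849 -0.13183345  0.091     ] [0.52719078 0.02968827 0.091     ] [ 0.45320269 -0.04072207  0.046     ] [0.52939398 0.04688257 0.097     ] edges [0.5403765  0.00227509 0.091     ] [0.51862675 0.00087276 0.091     ] headends [0.55400614 0.04845499 0.097     ] [0.49162602 0.04446965 0.097     ] headface [0.5266602  0.06219458 0.097     ]
hyaw 1.658593567085072
(array([ 0.4541977 , -0.04099632,  0.04639121]), [np.float64(0.0008611921872154193), np.float64(0.0005845741882460955), np.float64(0.0006031723129157514)])
t 1.82 p [0.5353 0.0042 0.1904] yaw -1.5058 tilt [-0.0018 -0.0005] w 0.552 ff 0.0 F [ 0.  -0.3 -0.2] q [ 0.37  0.16 -0.35 -0.   -1.06 -0.31]
```

```bash
python3 -c "
from h import *
st();goal((.5295,.003,.066),-1.483)"
```

```text
t 1.82 p [0.5353 0.0042 0.1904] yaw -1.5058 tilt [-0.0018 -0.0005] w 0.552 ff 0.0 F [ 0.  -0.3 -0.2] q [ 0.37  0.16 -0.35 -0.   -1.06 -0.31]
goal [0.0007 0.0056 0.1244] [ 0.0018 -0.0003 -0.0228]
```

Request:
send_rows(
  moves=[0.001,0.005,0.04,0,0,-0.023,0.001,0.005,0.075,0,0,-0.023,0.001,0.005,0.1,0,0,-0.023,0.001,0.005,0.115,0,0,-0.023,0.001,0.005,0.124,0,0,-0.023,0.001,0.005,0.124,0,0,-0.023,0.001,0.005,0.124,0,0,-0.023],
)

```text
clock: 2.4
ee_pos: [0.5308, 0.0049, 0.0679]
tool_rot: [-0.0, 0.739, -0.674, 0.0]
wrist_force: [0.6, 0.5, 0.6]
width: 0.55
finger_force: 0.0
```

```bash
python3 -c "
from h import *
st();goal((.5295,.003,.066),-1.483)"
```

```text
t 2.4 p [0.5308 0.0049 0.0679] yaw -1.4783 tilt [ 0.0003 -0.0001] w 0.55 ff 0.0 F [0.6 0.5 0.6] q [ 0.38  0.29 -0.51  0.   -0.77 -0.29]
goal [0.0018 0.0015 0.0019] [-0.0003 -0.0001  0.0047]
```

Close and lift.

Request:
send_rows(
  moves=[0.001,0.0015,0.002,0,0,0,0.001,0.0015,0.002,0,0,0,0.001,0.0015,0.002,0,0,0,0.001,0.0015,0.002,0,0,0,0.001,0.0015,0.002,0,0,0,0.001,0.0015,0.002,0,0,0],
  fingers=-1,
  newtons=60,
)

```text
clock: 2.9
ee_pos: [0.5298, 0.0032, 0.0665]
tool_rot: [-0.001, 0.739, -0.674, 0.0]
wrist_force: [-3.5, 2.2, 7.3]
width: 0.244
finger_force: 59.8
```

Request:
send_rows(
  moves=[0,0,-0.01,0,0,0,0,0,-0.03,0,0,0,0,0,-0.06,0,0,0,0,0,-0.09,0,0,0,0,0,-0.12,0,0,0,0,0,-0.12,0,0,0],
)

```text
clock: 3.4
ee_pos: [0.5323, 0.0032, 0.1923]
tool_rot: [-0.004, 0.739, -0.674, 0.003]
wrist_force: [1.8, 0.1, -1.6]
width: 0.243
finger_force: 59.1
```

```bash
python3 -c "
from h import *
st();goal((.462,.3,.18),-.05)"
```

```text
t 3.4 p [0.5323 0.0032 0.1923] yaw -1.479 tilt [0.0098 0.0017] w 0.243 ff 59.1 F [ 1.8  0.1 -1.6] q [ 0.38  0.15 -0.37  0.   -1.05 -0.29]
goal [-0.302   0.0429  0.0121] [-0.0087 -0.0064 -1.429 ]
```

Request:
send_rows(
  moves=[-0.302,0.043,0,-0.008,-0.006,-1.429,-0.302,0.043,0,-0.008,-0.006,-1.429,-0.302,0.043,0,-0.008,-0.006,-1.429,-0.302,0.043,0,-0.008,-0.006,-1.429,-0.302,0.043,0,-0.008,-0.006,-1.429,-0.302,0.043,0,-0.008,-0.006,-1.429,-0.302,0.043,0,-0.008,-0.006,-1.429,-0.302,0.043,0,-0.008,-0.006,-1.429,-0.302,0.043,0,-0.008,-0.006,-1.429,-0.302,0.043,0,-0.008,-0.006,-1.429],
)

```text
clock: 4.23
ee_pos: [0.4582, 0.3009, 0.1854]
tool_rot: [0.001, 0.994, -0.111, -0.004]
wrist_force: [-0.9, -0.6, -1.6]
width: 0.245
finger_force: 59.1
```

```bash
python3 -c "
from h import *
st();goal((.462,.3,.12),-.05)"
```

```text
t 4.23 p [0.4582 0.3009 0.1854] yaw -0.2216 tilt [-0.0086 -0.0008] w 0.245 ff 59.1 F [-0.9 -0.6 -1.6] q [ 0.93  0.19 -0.33 -0.01 -1.06  0.42]
goal [ 0.0045 -0.0001  0.0654] [ 0.0019  0.0084 -0.1716]
```

The fingertips reach about 8 mm below the hammer's underside, so releasing in the tray would drop it that far. I'll set it back across the box first and regrip higher, so that it can be laid down properly.

```bash
python3 -c "
from h import *
st();goal((.53,.004,.192),-1.483)"
```

```text
t 4.23 p [0.4582 0.3009 0.1854] yaw -0.2216 tilt [-0.0086 -0.0008] w 0.245 ff 59.1 F [-0.9 -0.6 -1.6] q [ 0.93  0.19 -0.33 -0.01 -1.06  0.42]
goal [ 0.1353  0.2739 -0.007 ] [0.0074 0.0054 1.2614]
```

Request:
send_rows(
  moves=[0.135,0.274,-0.007,0.007,0.005,1.261,0.135,0.274,-0.007,0.007,0.005,1.261,0.135,0.274,-0.007,0.007,0.005,1.261,0.135,0.274,-0.007,0.007,0.005,1.261,0.135,0.274,-0.007,0.007,0.005,1.261,0.135,0.274,-0.007,0.007,0.005,1.261,0.135,0.274,-0.007,0.007,0.005,1.261,0.135,0.274,-0.007,0.007,0.005,1.261,0.135,0.274,-0.007,0.007,0.005,1.261,0.135,0.274,-0.007,0.007,0.005,1.261],
)

```text
clock: 5.07
ee_pos: [0.5278, 0.0004, 0.1923]
tool_rot: [-0.0, 0.735, -0.678, -0.0]
wrist_force: [-0.8, -0.0, -2.0]
width: 0.244
finger_force: 59.2
```

```bash
python3 -c "
from h import *
st();goal((.53,.004,.069),-1.483)"
```

```text
t 5.07 p [5.278e-01 4.000e-04 1.923e-01] yaw -1.4891 tilt [-0.0002  0.0002] w 0.244 ff 59.2 F [-0.8 -0.  -2. ] q [ 0.37  0.15 -0.37 -0.   -1.06 -0.29]
goal [-0.0033 -0.0025  0.1233] [ 0.0002  0.0003 -0.0061]
```

Request:
send_rows(
  moves=[-0.003,-0.002,0.02,0,0,-0.006,-0.003,-0.002,0.05,0,0,-0.006,-0.003,-0.002,0.08,0,0,-0.006,-0.003,-0.002,0.09,0,0,-0.006,-0.003,-0.002,0.09,0,0,-0.006,-0.003,-0.002,0.09,0,0,-0.006],
)

```text
clock: 5.57
ee_pos: [0.5301, 0.0053, 0.1026]
tool_rot: [0.0, 0.741, -0.672, -0.0]
wrist_force: [0.7, -0.4, -0.4]
width: 0.246
finger_force: 59.1
```

```bash
python3 -c "
from h import *
st();goal((.53,.004,.067),-1.483)"
```

```text
t 5.57 p [0.5301 0.0053 0.1026] yaw -1.4735 tilt [-0.0004 -0.0005] w 0.246 ff 59.1 F [ 0.7 -0.4 -0.4] q [ 0.38  0.25 -0.48  0.   -0.85 -0.28]
goal [0.0013 0.0002 0.0356] [ 0.0005 -0.0004  0.0095]
```

Request:
send_rows(
  moves=[0.001,0,0.015,0,0,0.009,0.001,0,0.027,0,0,0.009,0.001,0,0.032,0,0,0.009,0.001,0,0.034,0,0,0.009,0.001,0,0.035,0,0,0.009,0.001,0,0.036,0,0,0.009,0.001,0,0.036,0,0,0.009],
)

```text
clock: 6.15
ee_pos: [0.5303, 0.0046, 0.0667]
tool_rot: [-0.001, 0.738, -0.675, 0.0]
wrist_force: [-0.7, -0.5, -1.8]
width: 0.238
finger_force: 59.3
```

```bash
python3 -c "
from h import *
st()"
```

```text
t 6.15 p [0.5303 0.0046 0.0667] yaw -1.4826 tilt [0.001  0.0005] w 0.238 ff 59.3 F [-0.7 -0.5 -1.8] q [ 0.38  0.29 -0.51 -0.   -0.76 -0.29]
```

Request:
send_rows(
  moves=[0,0,0.0007,0,0,0,0,0,0.0014,0,0,0,0,0,0.0014,0,0,0],
)

```text
clock: 6.4
ee_pos: [0.5303, 0.0045, 0.0665]
tool_rot: [-0.001, 0.738, -0.675, 0.0]
wrist_force: [-5.6, 1.2, 13.5]
width: 0.248
finger_force: 61.3
```

Request:
send_rows(
  moves=[0,0,-0.001,0,0,0,0,0,-0.001,0,0,0,0,0,-0.001,0,0,0,0,0,-0.001,0,0,0,0,0,-0.0115,0,0,0,0,0,-0.0115,0,0,0,0,0,-0.0115,0,0,0],
  fingers=-0.1,
)

```text
clock: 6.98
ee_pos: [0.5304, 0.0046, 0.0768]
tool_rot: [-0.001, 0.738, -0.675, 0.0]
wrist_force: [0.3, 0.4, 1.0]
width: 0.448
finger_force: 0.0
```

Request:
send_rows(
  moves=[0,0,0,0,0,0,0,0,0,0,0,0,0,0,0,0,0,0,0,0,0,0,0,0,0,0,0,0,0,0],
  fingers=-1,
  newtons=90,
)

```text
clock: 7.4
ee_pos: [0.5299, 0.0044, 0.0765]
tool_rot: [-0.0, 0.738, -0.675, 0.0]
wrist_force: [-1.8, 1.5, 6.8]
width: 0.231
finger_force: 88.7
```

Request:
send_rows(
  moves=[0,0,-0.01,0,0,0,0,0,-0.03,0,0,0,0,0,-0.06,0,0,0,0,0,-0.09,0,0,0,0,0,-0.11,0,0,0,0,0,-0.11,0,0,0],
)

```text
clock: 7.9
ee_pos: [0.5321, 0.0048, 0.1911]
tool_rot: [-0.003, 0.738, -0.675, 0.002]
wrist_force: [1.0, 0.8, -1.1]
width: 0.231
finger_force: 88.5
```

```bash
python3 -c "
from h import *
st();goal((.462,.3,.18),-.05);snap('wrist','w2');snap('side','s2',(240,60,240,240),2)"
```

```text
t 7.9 p [0.5321 0.0048 0.1911] yaw -1.4821 tilt [0.007  0.0017] w 0.231 ff 88.5 F [ 1.   0.8 -1.1] q [ 0.38  0.15 -0.37  0.   -1.05 -0.29]
goal [-0.3002  0.0438  0.0111] [-0.0066 -0.0042 -1.4321]
```

View pics/s2.png

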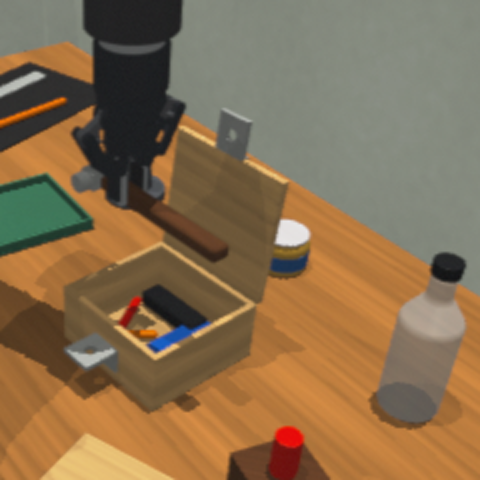

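The hammer is held level, head at (90,178) and butt at (215,245), and the fingertips are about flush with its underside. Now to the tray.

Request:
send_rows(
  moves=[-0.3,0.044,0,-0.006,-0.004,-1.43,-0.3,0.044,0,-0.006,-0.004,-1.43,-0.3,0.044,0,-0.006,-0.004,-1.43,-0.3,0.044,0,-0.006,-0.004,-1.43,-0.3,0.044,0,-0.006,-0.004,-1.43,-0.3,0.044,0,-0.006,-0.004,-1.43,-0.3,0.044,0,-0.006,-0.004,-1.43,-0.3,0.044,0,-0.006,-0.004,-1.43,-0.3,0.044,0,-0.006,-0.004,-1.43,-0.3,0.044,0,-0.006,-0.004,-1.43],
)

```text
clock: 8.83
ee_pos: [0.4582, 0.3, 0.1841]
tool_rot: [0.002, 0.994, -0.112, -0.004]
wrist_force: [0.2, -0.1, -1.9]
width: 0.229
finger_force: 88.5
```

```bash
python3 -c "
from h import *
st();goal((.462,.3,.07),-.05)"
```

```text
t 8.83 p [0.4582 0.3    0.1841] yaw -0.2246 tilt [-0.0087 -0.0032] w 0.229 ff 88.5 F [ 0.2 -0.1 -1.9] q [ 0.93  0.19 -0.33 -0.01 -1.06  0.42]
goal [ 0.0045 -0.0014  0.1141] [ 0.0043  0.0082 -0.1746]
```

Request:
send_rows(
  moves=[0.004,-0.001,0.03,0.004,0.008,-0.175,0.004,-0.001,0.06,0.004,0.008,-0.175,0.004,-0.001,0.09,0.004,0.008,-0.175,0.004,-0.001,0.105,0.004,0.008,-0.175,0.004,-0.001,0.114,0.004,0.008,-0.175,0.004,-0.001,0.114,0.004,0.008,-0.175],
)

```text
clock: 9.33
ee_pos: [0.4616, 0.2977, 0.0691]
tool_rot: [0.001, 1.0, -0.029, -0.001]
wrist_force: [0.3, 0.9, -0.6]
width: 0.227
finger_force: 88.5
```

```bash
python3 -c "
from h import *
st();goal((.462,.3,.01),-.05);a=optics.get_image('top');b=optics.get_image('wrist')
a=cv2.resize(a[120:270,80:260],None,fx=2.6,fy=2.6);b=cv2.resize(b,None,fx=.55,fy=.55)
o=np.zeros((400,800,3),np.uint8);o[:a.shape[0],:a.shape[1]]=a;o[:b.shape[0],480:480+b.shape[1]]=b
cv2.imwrite('pics/c3.png',o[:,:,::-1])"
```

```text
t 9.33 p [0.4616 0.2977 0.0691] yaw -0.0583 tilt [-0.0014 -0.0022] w 0.227 ff 88.5 F [ 0.3  0.9 -0.6] q [ 0.93  0.32 -0.47  0.   -0.79  0.58]
goal [ 0.0003 -0.0025  0.0591] [ 0.0023  0.0013 -0.0083]
```

View pics/c3.png

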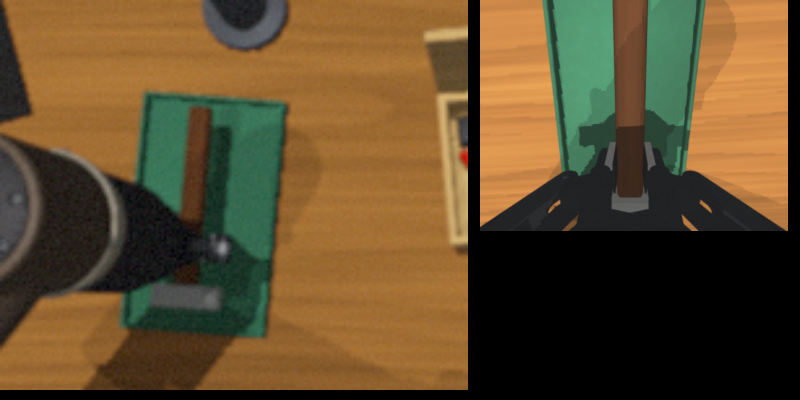

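The top crop shows the hammer (butt at (200,108), head at (190,297)) within the tray outline, with about 17 mm margin at both ends. Lowering.

Request:
send_rows(
  moves=[0,-0.001,0.025,0.002,0.001,-0.008,0,-0.001,0.042,0.002,0.001,-0.008,0,-0.001,0.052,0.002,0.001,-0.008,0,-0.001,0.056,0.002,0.001,-0.008,0,-0.001,0.058,0.002,0.001,-0.008,0,-0.001,0.06,0.002,0.001,-0.008,0,-0.001,0.061,0.002,0.001,-0.008,0,-0.001,0.061,0.002,0.001,-0.008],
)

```text
clock: 10.1
ee_pos: [0.4636, 0.3009, 0.0117]
tool_rot: [-0.003, 1.0, -0.025, 0.002]
wrist_force: [-0.4, -0.4, -2.1]
width: 0.227
finger_force: 88.6
```

```bash
python3 -c "
from h import *
st()"
```

```text
t 10.1 p [0.4636 0.3009 0.0117] yaw -0.0498 tilt [0.0043 0.0051] w 0.227 ff 88.6 F [-0.4 -0.4 -2.1] q [ 0.93  0.4  -0.52  0.   -0.65  0.59]
```

Request:
send_rows(
  moves=[0,0,0.001,0,0,0,0,0,0.002,0,0,0,0,0,0.003,0,0,0,0,0,0.003,0,0,0],
)

```text
clock: 10.43
ee_pos: [0.4632, 0.3004, 0.008]
tool_rot: [-0.002, 1.0, -0.025, 0.002]
wrist_force: [-0.6, 0.7, -1.3]
width: 0.232
finger_force: 88.6
```

Request:
send_rows(
  moves=[0,0,0.0005,0,0,0,0,0,0.001,0,0,0,0,0,0.0015,0,0,0,0,0,0.0015,0,0,0],
)

```text
clock: 10.77
ee_pos: [0.4633, 0.3005, 0.0066]
tool_rot: [-0.002, 1.0, -0.025, 0.002]
wrist_force: [0.5, 0.2, -0.4]
width: 0.234
finger_force: 88.7
```

Request:
send_rows(
  moves=[0,0,0.0005,0,0,0,0,0,0.001,0,0,0,0,0,0.001,0,0,0],
)

```text
clock: 11.02
ee_pos: [0.4633, 0.3005, 0.0065]
tool_rot: [-0.002, 1.0, -0.025, 0.002]
wrist_force: [-4.1, -1.7, 10.9]
width: 0.228
finger_force: 90.1
```

Contact. Release gently and lift.

Request:
send_rows(
  moves=[0,0,-0.001,0,0,0,0,0,-0.001,0,0,0,0,0,-0.001,0,0,0,0,0,-0.001,0,0,0,0,0,-0.001,0,0,0],
  fingers=0,
)

```text
clock: 11.43
ee_pos: [0.4633, 0.3005, 0.0065]
tool_rot: [-0.002, 1.0, -0.025, 0.002]
wrist_force: [0.4, -1.0, -0.4]
width: 0.497
finger_force: 0.0
```

Request:
send_rows(
  moves=[0,0,-0.03,0,0,0,0,0,-0.07,0,0,0,0,0,-0.11,0,0,0,0,0,-0.15,0,0,0,0,0,-0.19,0,0,0,0,0,-0.23,0,0,0,0,0,-0.27,0,0,0,0,0,-0.29,0,0,0,0,0,-0.29,0,0,0],
)

```text
clock: 12.18
ee_pos: [0.464, 0.3006, 0.3026]
tool_rot: [-0.005, 1.0, -0.025, 0.005]
wrist_force: [0.6, 1.1, 0.6]
width: 0.5
finger_force: 0.0
```

```bash
python3 -c "
from h import *
st();goal((.715,.12,.30),.08);goal((.715,-.066,.30),.08);snap('wrist','w4',None,1)"
```

```text
t 12.18 p [0.464  0.3006 0.3026] yaw -0.0494 tilt [0.0103 0.0105] w 0.5 ff 0.0 F [0.6 1.1 0.6] q [ 0.93  0.11 -0.16  0.   -1.29  0.59]
goal [0.2596 0.168  0.0033] [-0.0103 -0.0105 -0.1294]
goal [0.2688 0.3538 0.0013] [-0.0103 -0.0105 -0.1294]
```

View pics/w4.png

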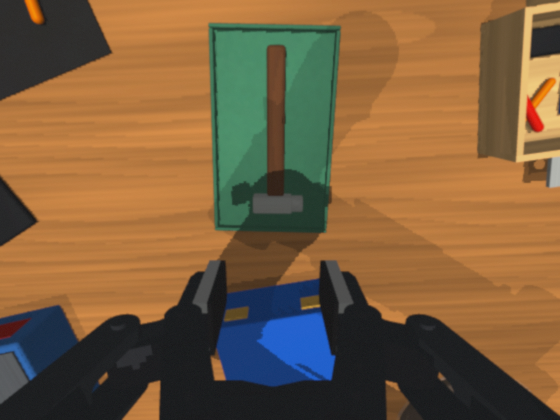

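The hammer lies flat and wholly inside the tray: butt at (276,48), head at (277,203), tray from (210,25) to (338,230). Next, the lid.

Request:
send_rows(
  moves=[0.26,0.168,0,-0.01,-0.01,-0.129,0.26,0.168,0,-0.01,-0.01,-0.129,0.26,0.168,0,-0.01,-0.01,-0.129,0.26,0.168,0,-0.01,-0.01,-0.129,0.26,0.168,0,-0.01,-0.01,-0.129,0.26,0.168,0,-0.01,-0.01,-0.129,0.26,0.168,0,-0.01,-0.01,-0.129,0.26,0.168,0,-0.01,-0.01,-0.129,0.26,0.168,0,-0.01,-0.01,-0.129],
  fingers=-1,
  newtons=60,
)

```text
clock: 12.98
ee_pos: [0.7159, 0.1149, 0.2925]
tool_rot: [0.004, 0.999, 0.037, -0.006]
wrist_force: [-1.4, -0.6, -1.1]
width: -0.002
finger_force: 0.0
```

```bash
python3 -c "
from h import *
st();goal((.720,-.066,.205),.08)"
```

```text
t 12.98 p [0.7159 0.1149 0.2925] yaw 0.075 tilt [-0.011  -0.0083] w -0.002 ff 0.0 F [-1.4 -0.6 -1.1] q [ 0.43  0.42  0.25  0.   -1.41  1.22]
goal [-0.0084  0.18    0.0889] [ 0.0074  0.0116 -0.005 ]
```

Request:
send_rows(
  moves=[-0.008,0.18,0,0.007,0.011,0,-0.008,0.18,0,0.007,0.011,0,-0.008,0.18,0,0.007,0.011,0,-0.008,0.18,0,0.007,0.011,0,-0.008,0.18,0.03,0.007,0.011,0,-0.008,0.18,0.06,0.007,0.011,0,-0.008,0.18,0.088,0.007,0.011,0,-0.008,0.18,0.088,0.007,0.011,0],
)

```text
clock: 13.65
ee_pos: [0.7151, -0.0623, 0.2014]
tool_rot: [-0.001, 0.999, 0.039, -0.004]
wrist_force: [-1.2, 0.9, -2.4]
width: 0.001
finger_force: 0.0
```

```bash
python3 - <<'E'
from h import *
st()
T=toolT();yaw=.08;ex=np.array([np.cos(yaw),np.sin(yaw),0]);ey=np.array([-np.sin(yaw),np.cos(yaw),0])
H=np.array([.6257,-.0273,0])-.045*ey
for s in(.140,):
  pts=[H+.045*ex*0+ex*(.657-.6257+.011)+np.array([0,0,.205])]
  for th in np.linspace(1.5,0,12):
    X=-s*np.cos(th)+.01*np.sin(th)+.011;Z=.075+s*np.sin(th)+.01*np.cos(th)
    pts.append(H+ex*X+np.array([0,0,Z]))
  for p in pts: print(np.round(T[:3,:3].T@(p-T[:3,3]),3),np.round(p,3))
goal(T[:3,3],.08)
E
```

```text
t 13.65 p [ 0.7151 -0.0623  0.2014] yaw 0.0773 tilt [-0.0079  0.0024] w 0.001 ff 0.0 F [-1.2  0.9 -2.4] q [ 0.18  0.45  0.09 -0.   -1.21  1.47]
[-0.044  0.003 -0.003] [ 0.671 -0.069  0.205]
[-0.075  0.003 -0.013] [ 0.64  -0.071  0.215]
[-0.094  0.003 -0.012] [ 0.621 -0.073  0.214]
[-0.113  0.003 -0.008] [ 0.603 -0.074  0.21 ]
[-0.131  0.003 -0.001] [ 0.585 -0.076  0.204]
[-0.148  0.003  0.008] [ 0.568 -0.077  0.195]
[-0.164  0.004  0.019] [ 0.552 -0.078  0.184]
[-0.177  0.004  0.032] [ 0.538 -0.079  0.171]
[-0.189  0.004  0.047] [ 0.526 -0.08   0.156]
[-0.199  0.004  0.063] [ 0.516 -0.081  0.14 ]
[-0.207  0.004  0.081] [ 0.509 -0.082  0.122]
[-0.212  0.004  0.099] [ 0.503 -0.082  0.104]
[-0.214  0.004  0.118] [ 0.501 -0.082  0.085]
goal [0. 0. 0.] [-0.003   0.0077 -0.0027]
```

Request:
send_rows(
  moves=[-0.03,0.003,-0.002,0,0.007,0,-0.05,0.003,-0.004,0,0.007,0,-0.07,0.003,-0.007,0,0.007,0,-0.09,0.003,-0.008,0,0.007,0,-0.11,0.003,-0.004,0,0.007,0,-0.13,0.003,0.003,0,0.007,0,-0.146,0.003,0.012,0,0.007,0,-0.16,0.004,0.022,0,0.007,0,-0.173,0.004,0.035,0,0.007,0,-0.184,0.004,0.05,0,0.007,0],
)

```text
clock: 14.48
ee_pos: [0.5366, -0.0801, 0.1606]
tool_rot: [-0.001, 0.999, 0.04, 0.007]
wrist_force: [0.5, 0.0, 1.5]
width: 0.001
finger_force: 0.6
```

```bash
python3 - <<'E'
from h import *
st();goal((.516,-.081,.14),.08);goal((.501,-.082,.085),.08)
optics.get_image('side');snap('side','s5',(240,60,240,240),2)
E
```

```text
t 14.48 p [ 0.5366 -0.0801  0.1606] yaw 0.0805 tilt [0.0141 0.0025] w 0.001 ff 0.6 F [0.5 0.  1.5] q [ 0.21  0.19 -0.39  0.   -0.97  1.44]
goal [-0.0209 -0.0007  0.0203] [-0.0013 -0.0143  0.0005]
goal [-0.0367 -0.0008  0.0751] [-0.0013 -0.0143  0.0005]
```

View pics/s5.png

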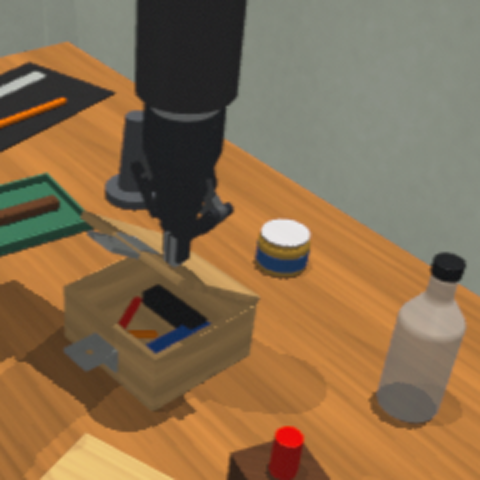

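The lid is swinging down under the fingertips: its free edge is at (150,255), roughly half shut. Continue.

Request:
send_rows(
  moves=[-0.012,0,0.01,0,-0.014,0,-0.021,0,0.022,0,-0.014,0,-0.028,0,0.036,0,-0.014,0,-0.033,0,0.05,0,-0.014,0,-0.036,0,0.062,0,-0.014,0,-0.037,0,0.07,0,-0.014,0,-0.037,0,0.073,0,-0.014,0,-0.037,0,0.073,0,-0.014,0],
)

```text
clock: 15.25
ee_pos: [0.5009, -0.083, 0.0856]
tool_rot: [-0.001, 0.999, 0.04, -0.002]
wrist_force: [-0.4, 0.1, -0.4]
width: -0.005
finger_force: 0.0
```

```bash
python3 - <<'E'
from h import *
st()
E
```

```text
t 15.25 p [ 0.5009 -0.083   0.0856] yaw 0.0798 tilt [-0.0032  0.001 ] w -0.005 ff 0.0 F [-0.4  0.1 -0.4] q [ 0.22  0.24 -0.54 -0.   -0.8   1.43]
```

Request:
send_rows(
  moves=[0,0,0.001,0,0,0,0,0,0.002,0,0,0,0,0,0.002,0,0,0],
)

```text
clock: 15.5
ee_pos: [0.5013, -0.0831, 0.085]
tool_rot: [-0.001, 0.999, 0.04, -0.001]
wrist_force: [-2.8, 1.3, 8.1]
width: 0.001
finger_force: 3.7
```

Request:
send_rows(
  moves=[0,0,0.001,0,0,0,0,0,0.0015,0,0,0,0,0,0.0015,0,0,0],
)

```text
clock: 15.75
ee_pos: [0.5014, -0.0831, 0.0848]
tool_rot: [-0.001, 0.999, 0.04, -0.0]
wrist_force: [-8.3, 3.1, 21.5]
width: -0.001
finger_force: 10.8
```

The lid is hard shut: contact at TCP z = 0.085. Next I go above the pin for a wrist measurement.

Request:
send_rows(
  moves=[0,0,-0.04,0,0,0,0,0,-0.08,0,0,0,0,0,-0.12,0,0,0,0,0,-0.132,0,0,0.12,0,0,-0.132,0,0,0.24],
  fingers=0.2,
)

```text
clock: 16.17
ee_pos: [0.5034, -0.0833, 0.2195]
tool_rot: [-0.001, 0.997, -0.083, 0.003]
wrist_force: [0.1, 0.3, -0.6]
width: 0.598
finger_force: 0.0
```

```bash
python3 - <<'E'
from h import *
st();goal((.499,-.247,.215),-1.491)
E
```

```text
t 16.17 p [ 0.5034 -0.0833  0.2195] yaw -0.1654 tilt [0.0062 0.0021] w 0.598 ff 0.0 F [ 0.1  0.3 -0.6] q [ 0.22  0.09 -0.37 -0.   -1.11  1.18]
goal [0.0226 0.1622 0.0042] [-0.0064 -0.0028  1.3256]
```

Request:
send_rows(
  moves=[0.023,0.162,0.004,-0.006,-0.003,1.326,0.023,0.162,0.004,-0.006,-0.003,1.326,0.023,0.162,0.004,-0.006,-0.003,1.326,0.023,0.162,0.004,-0.006,-0.003,1.326,0.023,0.162,0.004,-0.006,-0.003,1.326,0.023,0.162,0.004,-0.006,-0.003,1.326,0.023,0.162,0.004,-0.006,-0.003,1.326,0.023,0.162,0.004,-0.006,-0.003,1.326,0.023,0.162,0.004,-0.006,-0.003,1.326,0.023,0.162,0.004,-0.006,-0.003,1.326],
)

```text
clock: 17.0
ee_pos: [0.4977, -0.2472, 0.2105]
tool_rot: [0.003, 0.759, -0.651, -0.003]
wrist_force: [0.3, 0.6, 0.8]
width: 0.602
finger_force: 0.0
```

Request:
send_rows(
  moves=[0,0,0,0,0,0.1,0,0,0,0,0,0.1,0,0,0,0,0,0.1,0,0,0,0,0,0.1],
)

```text
clock: 17.33
ee_pos: [0.4976, -0.247, 0.2102]
tool_rot: [0.003, 0.729, -0.684, -0.003]
wrist_force: [-0.4, -0.1, 0.3]
width: 0.598
finger_force: 0.0
```

```bash
cat >> h.py <<'E'
def red(name):
    T=toolT();im=optics.get_image(name);cv2.imwrite('pics/red_%s_%d.png'%(name,bot.sense()['clock']*100),im[:,:,::-1])
    h=cv2.cvtColor(im,cv2.COLOR_RGB2HSV);m=((h[...,1]>170)&(h[...,2]>90)&((h[...,0]<6)|(h[...,0]>174))).astype(np.uint8)
    n,l,s,c=cv2.connectedComponentsWithStats(m)
    return T,im,[(s[i],c[i]) for i in range(1,n) if s[i][4]>40],m
E
python3 - <<'E'
from h import *
st()
T,im,c,m=red('wrist')
for s,k in c:print(s,k)
C=cam('wrist',T)[2];print('pred top',proj('wrist',(.4987,-.2967,.115),C),'bottom',proj('wrist',(.4987,-.2967,.07),C))
# top disc brightness profile along v
s,k=max(c,key=lambda x:x[0][4]);u=int(k[0]);print([tuple(im[v,u]) for v in range(s[1]-2,s[1]+s[3]+2,3)])
E
```

```text
t 17.33 p [ 0.4976 -0.247   0.2102] yaw -1.5074 tilt [-0.008  -0.0006] w 0.598 ff 0.0 F [-0.4 -0.1  0.3] q [-0.11  0.18 -0.28  0.   -1.12  0.17]
[ 256  121   38   40 1178] [274.75551783 141.01443124]
pred top [274.45941214 144.06950231] bottom [273.63920004 137.38493383]
[(np.uint8(102), np.uint8(62), np.uint8(41)), (np.uint8(101), np.uint8(20), np.uint8(17)), (np.uint8(233), np.uint8(54), np.uint8(46)), (np.uint8(242), np.uint8(81), np.uint8(72)), (np.uint8(242), np.uint8(80), np.uint8(71)), (np.uint8(242), np.uint8(80), np.uint8(70)), (np.uint8(242), np.uint8(81), np.uint8(72)), (np.uint8(242), np.uint8(79), np.uint8(69)), (np.uint8(242), np.uint8(78), np.uint8(69)), (np.uint8(242), np.uint8(75), np.uint8(66)), (np.uint8(242), np.uint8(71), np.uint8(61)), (np.uint8(242), np.uint8(67), np.uint8(57)), (np.uint8(241), np.uint8(64), np.uint8(55)), (np.uint8(118), np.uint8(26), np.uint8(23)), (np.uint8(72), np.uint8(30), np.uint8(21))]
```

```bash
python3 - <<'E'
from h import *
T,im,c,m=red('wrist')
h=im[...,0].astype(int);g=((m>0)&(h>225)).astype(np.uint8)
n,l,s,k=cv2.connectedComponentsWithStats(g);i=1+np.argmax(s[1:,4]);print(s[i],k[i])
C=cam('wrist',T)[2]
pw=plane('wrist',k[i],.115,C);print(pw)
T2,im2,c2,m2=red('top')
for s_,k_ in c2:print('top',s_,k_)
r=[]
b=[x for x in c2 if 370<x[1][0]<400 and 190<x[1][1]<215]
print(tri(ray('wrist',k[i],C),ray('side',(361/2.5+239.7,434/2.5+104.7)))) 
st();goal((pw[0],pw[1],.13),-1.491);goal((pw[0],pw[1],.082),-1.491)
E
```

```text
[259 125  33  32 806] [274.5483871 140.4280397]
[ 0.49871056 -0.29913935  0.115     ]
top [  0 358   9  19  96] [  2.98958333 368.83333333]
(array([ 0.49827514, -0.29850357,  0.11528314]), [np.float64(0.0007953960343631421), np.float64(0.0007953960343630988)])
t 17.48 p [ 0.4975 -0.247   0.21  ] yaw -1.509 tilt [-0.0083 -0.0006] w 0.605 ff 0.0 F [ 0.3  0.4 -0. ] q [-0.11  0.18 -0.28  0.   -1.12  0.17]
goal [0.0521 0.0013 0.08  ] [ 0.0083 -0.     -0.018 ]
goal [0.0521 0.0009 0.128 ] [ 0.0083 -0.     -0.018 ]
```

Request:
send_rows(
  moves=[0.03,0.001,0,0.008,0,-0.018,0.052,0.001,0.02,0.008,0,-0.018,0.052,0.001,0.06,0.008,0,-0.018,0.052,0.001,0.085,0.008,0,-0.018,0.052,0.001,0.105,0.008,0,-0.018,0.052,0.001,0.12,0.008,0,-0.018,0.052,0.001,0.126,0.008,0,-0.018,0.052,0.001,0.126,0.008,0,-0.018,0.052,0.001,0.126,0.008,0,-0.018],
)

```text
clock: 18.23
ee_pos: [0.4988, -0.2992, 0.0843]
tool_rot: [0.0, 0.734, -0.679, -0.0]
wrist_force: [-0.7, 0.2, 1.1]
width: 0.6
finger_force: 0.0
```

```bash
python3 - <<'E'
from h import *
st();goal((.4987,-.2988,.082),-1.491)
E
```

```text
t 18.23 p [ 0.4988 -0.2992  0.0843] yaw -1.492 tilt [-0.0005 -0.0003] w 0.6 ff 0.0 F [-0.7  0.2  1.1] q [-0.2   0.34 -0.38  0.   -0.85  0.28]
goal [-0.0004  0.0001  0.0023] [ 0.0005 -0.0003 -0.001 ]
```

Request:
send_rows(
  moves=[0,0,0.002,0,0,0,0,0,0.002,0,0,0,0,0,0.002,0,0,0,0,0,0.002,0,0,0,0,0,0.002,0,0,0,0,0,0.002,0,0,0],
  fingers=-1,
  newtons=60,
)

```text
clock: 18.73
ee_pos: [0.4991, -0.2992, 0.083]
tool_rot: [-0.0, 0.734, -0.679, 0.001]
wrist_force: [-1.5, 2.3, 5.8]
width: 0.288
finger_force: 58.9
```

```bash
python3 - <<'E'
from h import *
st()
E
```

```text
t 18.73 p [ 0.4991 -0.2992  0.083 ] yaw -1.4924 tilt [ 0.0011 -0.0006] w 0.288 ff 58.9 F [-1.5  2.3  5.8] q [-0.2   0.34 -0.38  0.   -0.84  0.28]
```

Request:
send_rows(
  moves=[0,0,-0.015,0,0,0,0,0,-0.03,0,0,0,0,0,-0.06,0,0,0,0,0,-0.09,0,0,0,0,0,-0.11,0,0,0,0,0,-0.11,0,0,0],
)

```text
clock: 19.23
ee_pos: [0.5009, -0.3, 0.1971]
tool_rot: [-0.001, 0.734, -0.679, 0.004]
wrist_force: [0.9, -0.7, -1.2]
width: 0.286
finger_force: 59.6
```

```bash
python3 - <<'E'
from h import *
st();goal((.454,.012,.19),-1.491)
E
```

```text
t 19.23 p [ 0.5009 -0.3     0.1971] yaw -1.492 tilt [ 0.007  -0.0028] w 0.286 ff 59.6 F [ 0.9 -0.7 -1.2] q [-0.2   0.23 -0.25  0.   -1.08  0.28]
goal [-0.3147  0.0222  0.0058] [-0.0067 -0.0034 -0.001 ]
```

Request:
send_rows(
  moves=[-0.314,0.022,0,-0.007,-0.003,0,-0.314,0.022,0,-0.007,-0.003,0,-0.314,0.022,0,-0.007,-0.003,0,-0.314,0.022,0,-0.007,-0.003,0,-0.314,0.022,0,-0.007,-0.003,0,-0.314,0.022,0,-0.007,-0.003,0,-0.314,0.022,0,-0.007,-0.003,0,-0.314,0.022,0,-0.007,-0.003,0,-0.314,0.022,0,-0.007,-0.003,0,-0.314,0.022,0,-0.007,-0.003,0],
)

```text
clock: 20.07
ee_pos: [0.4518, 0.0135, 0.1918]
tool_rot: [0.002, 0.735, -0.678, -0.004]
wrist_force: [-0.4, -0.7, -0.9]
width: 0.284
finger_force: 59.5
```

Request:
send_rows(
  moves=[0,0,0,0,0,0,0,0,0,0,0,0,0,0,0,0,0,0],
)

```text
clock: 20.32
ee_pos: [0.4521, 0.0114, 0.1917]
tool_rot: [0.002, 0.734, -0.68, -0.004]
wrist_force: [1.0, -0.2, -0.6]
width: 0.29
finger_force: 59.5
```

```bash
python3 - <<'E'
from h import *
st();T=toolT();np.save('pics/T6.npy',T);im=optics.get_image('wrist')
C=cam('wrist',T)[2]
e=proj('wrist',(.4542,-.041,.081),C);print('pred eye',e)
x,y=int(e[0])-45,int(e[1])-45
cr=im[y:y+90,x:x+90]
hh=im[280:420,180:370]
o=np.zeros((560,800,3),np.uint8)
a=cv2.resize(cr,None,fx=6,fy=6,interpolation=cv2.INTER_CUBIC);o[:540,:540]=a
o[:190,545:545+255]=cv2.resize(hh,(255,190))
cv2.imwrite('pics/e6.png',o[:,:,::-1]);cv2.imwrite('pics/e6_full.png',im[:,:,::-1]);print(x,y)
E
```

```text
t 20.32 p [0.4521 0.0114 0.1917] yaw -1.4944 tilt [-0.0081  0.0023] w 0.29 ff 59.5 F [ 1.  -0.2 -0.6] q [ 0.46  0.02 -0.51 -0.01 -1.05 -0.38]
pred eye [274.07543788 137.2445991 ]
229 92
```

View pics/e6.png

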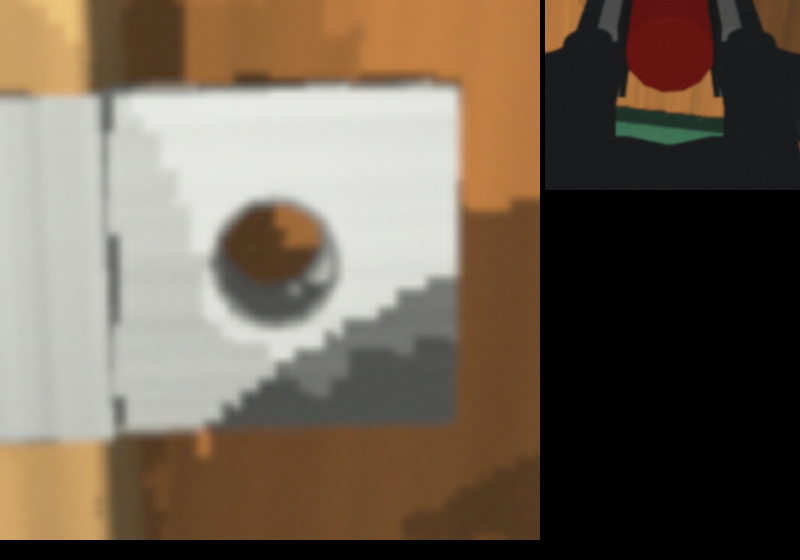

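The tongue's hole centre is at crop (275.5,262), which is full pixel (274.5,135.3). The lower eye shows through it, and the pin head is centred between the pads. Next I compute the in-hand pin offset and the insertion move.

```bash
python3 - <<'E'
from h import *
im=cv2.imread('pics/e6_full.png')[:,:,::-1];T=np.load('pics/T6.npy');C=cam('wrist',T)[2]
eye=plane('wrist',(274.5,135.3),.081,C);print('eye',eye)
h=cv2.cvtColor(np.ascontiguousarray(im),cv2.COLOR_RGB2HSV);m=((h[...,1]>150)&(h[...,2]>50)&((h[...,0]<6)|(h[...,0]>174)));m[:250]=0
ys,xs=np.nonzero(m);print('red',xs.min(),xs.max(),ys.min(),ys.max(),[ (v,xs[ys==v].min(),xs[ys==v].max()) for v in range(ys.max()-50,ys.max()+1,5)])
a=np.linspace(0,2*np.pi,90)
for ox in(-.002,-.001,0,.001,.002):
  q=[proj('wrist',T[:3,3]+T[:3,:3]@np.array([ox+.013*np.cos(t),.013*np.sin(t),-.032]),C) for t in a];q=np.array(q);print(ox,q.min(0),q.max(0))
st();goal((eye[0],eye[1],.175),-1.494)
# side/top check
for n in('side','top'):
  t,i2,c,mm=red(n);print(n,[(s.tolist(),k.round(1).tolist()) for s,k in c])
  print(proj(n,T[:3,3]+T[:3,:3]@np.array([0,0,-.0095])))
E
```

```text
eye [ 0.45400028 -0.04241361  0.081     ]
red 240 305 250 346 [(296, np.int64(243), np.int64(302)), (301, np.int64(242), np.int64(303)), (306, np.int64(242), np.int64(304)), (311, np.int64(240), np.int64(304)), (316, np.int64(240), np.int64(305)), (321, np.int64(240), np.int64(305)), (326, np.int64(241), np.int64(304)), (331, np.int64(243), np.int64(300)), (336, np.int64(249), np.int64(297)), (341, np.int64(254), np.int64(291)), (346, np.int64(266), np.int64(278))]
-0.002 [239.12108546 291.07951778] [307.19835154 349.23279636]
-0.001 [239.04427963 288.6973719 ] [307.279939   347.12166826]
0 [238.96711552 286.30377413] [307.36190695 345.00098791]
0.001 [238.88959062 283.8986417 ] [307.44425806 342.87069033]
0.002 [238.81170239 281.48189102] [307.52699503 340.73070996]
t 20.37 p [0.4521 0.0114 0.1917] yaw -1.4945 tilt [-0.0081  0.0023] w 0.287 ff 59.5 F [-0.2  0.5 -0.6] q [ 0.46  0.02 -0.51 -0.01 -1.05 -0.38]
goal [0.0538 0.0021 0.0165] [ 0.0079  0.0029 -0.0005]
side [([41, 108, 45, 28, 268], [63.1, 121.8]), ([266, 152, 10, 23, 167], [271.6, 163.2])]
[270.03069751 163.91081852]
top [([0, 359, 9, 18, 93], [2.9, 369.0])]
[262.95837371 217.43513382]
```

```bash
python3 - <<'E'
from h import *
goal((.4543,-.0433,.172),-1.494)
E
```

```text
goal [0.0549 0.0019 0.0196] [ 0.0078  0.003  -0.0003]
```

Request:
send_rows(
  moves=[0.03,0.002,0,0.008,0.003,0,0.055,0.002,0,0.008,0.003,0,0.055,0.002,0.01,0.008,0.003,0,0.055,0.002,0.018,0.008,0.003,0,0.055,0.002,0.018,0.008,0.003,0,0.055,0.002,0.018,0.008,0.003,0],
)

```text
clock: 20.97
ee_pos: [0.4539, -0.0426, 0.1732]
tool_rot: [0.0, 0.734, -0.679, -0.0]
wrist_force: [0.0, -0.1, -0.3]
width: 0.286
finger_force: 59.6
```

```bash
python3 - <<'E'
from h import *
st();goal((.4543,-.0433,.165),-1.494)
E
```

```text
t 20.97 p [ 0.4539 -0.0426  0.1732] yaw -1.493 tilt [-0.001  -0.0004] w 0.286 ff 59.6 F [ 0.  -0.1 -0.3] q [ 0.34  0.04 -0.54  0.   -0.99 -0.26]
goal [ 0.0007 -0.0004  0.0082] [ 0.001  -0.0003  0.001 ]
```

Request:
send_rows(
  moves=[0.001,0,0.004,0.001,0,0,0.001,0,0.008,0.001,0,0,0.001,0,0.011,0.001,0,0,0.001,0,0.014,0.001,0,0,0.001,0,0.017,0.001,0,0,0.001,0,0.019,0.001,0,0,0.001,0,0.019,0.001,0,0],
)

```text
clock: 21.55
ee_pos: [0.4541, -0.0436, 0.1542]
tool_rot: [-0.0, 0.734, -0.679, 0.0]
wrist_force: [0.0, 0.4, -1.8]
width: 0.287
finger_force: 59.6
```

```bash
python3 - <<'E'
from h import *
st()
E
```

```text
t 21.55 p [ 0.4541 -0.0436  0.1542] yaw -1.4927 tilt [ 0.0006 -0.    ] w 0.287 ff 59.6 F [ 0.   0.4 -1.8] q [ 0.34  0.06 -0.56  0.   -0.94 -0.26]
```

Request:
send_rows(
  moves=[0,0,0.004,0,0,0,0,0,0.008,0,0,0,0,0,0.012,0,0,0,0,0,0.015,0,0,0,0,0,0.015,0,0,0],
)

```text
clock: 21.97
ee_pos: [0.4539, -0.0438, 0.1389]
tool_rot: [-0.0, 0.734, -0.679, 0.0]
wrist_force: [-0.2, -0.1, -1.1]
width: 0.287
finger_force: 59.6
```

Tip is at about 61 mm with no force. On to the lower eye (46 mm).

Request:
send_rows(
  moves=[0,0,0.005,0,0,0,0,0,0.009,0,0,0,0,0,0.012,0,0,0,0,0,0.015,0,0,0,0,0,0.018,0,0,0,0,0,0.021,0,0,0,0,0,0.021,0,0,0],
)

```text
clock: 22.55
ee_pos: [0.4541, -0.0437, 0.1181]
tool_rot: [-0.0, 0.734, -0.679, 0.0]
wrist_force: [0.1, -0.9, -1.5]
width: 0.288
finger_force: 59.6
```

Request:
send_rows(
  moves=[0,0,0.005,0,0,0,0,0,0.01,0,0,0,0,0,0.015,0,0,0,0,0,0.019,0,0,0,0,0,0.021,0,0,0,0,0,0.022,0,0,0,0,0,0.022,0,0,0],
)

```text
clock: 23.13
ee_pos: [0.4544, -0.0436, 0.0964]
tool_rot: [-0.0, 0.734, -0.679, 0.0]
wrist_force: [0.0, 0.5, -1.1]
width: 0.284
finger_force: 59.6
```

Request:
send_rows(
  moves=[0,0,0.001,0,0,0,0,0,0.002,0,0,0,0,0,0.002,0,0,0],
)

```text
clock: 23.38
ee_pos: [0.4545, -0.0436, 0.0947]
tool_rot: [-0.001, 0.734, -0.679, 0.0]
wrist_force: [0.4, -0.1, -1.0]
width: 0.285
finger_force: 59.6
```

Request:
send_rows(
  moves=[0,0,0.0008,0,0,0,0,0,0.0016,0,0,0,0,0,0.0016,0,0,0],
)

```text
clock: 23.63
ee_pos: [0.4547, -0.0436, 0.0939]
tool_rot: [-0.001, 0.734, -0.679, 0.001]
wrist_force: [-3.1, 0.6, 6.6]
width: 0.286
finger_force: 60.7
```

Request:
send_rows(
  moves=[0,0,0.0005,0,0,0,0,0,0.0005,0,0,0],
)

```text
clock: 23.8
ee_pos: [0.4547, -0.0436, 0.0937]
tool_rot: [-0.001, 0.734, -0.679, 0.001]
wrist_force: [-5.3, 1.7, 13.7]
width: 0.282
finger_force: 61.2
```

Request:
send_rows(
  moves=[0,0,-0.002,0,0,0,0,0,-0.002,0,0,0,0,0,-0.002,0,0,0,0,0,-0.002,0,0,0,0,0,-0.01,0,0,0,0,0,-0.03,0,0,0,0,0,-0.06,0,0,0,0,0,-0.09,0,0,0,0,0,-0.12,0,0,0,0,0,-0.12,0,0,0],
  fingers=0.2,
)

```text
clock: 24.63
ee_pos: [0.4574, -0.0434, 0.219]
tool_rot: [-0.004, 0.735, -0.679, 0.004]
wrist_force: [1.0, 0.4, 1.0]
width: 0.601
finger_force: 0.0
```

```bash
python3 - <<'E'
from h import *
st()
for n in('side','wrist'):
  t,i2,c,mm=red(n);print(n,[(s.tolist(),k.round(1).tolist()) for s,k in c])
print('side pred head ctr',proj('side',(.4542,-.041,.1035)),'top/bot',proj('side',(.4542,-.041,.126)),proj('side',(.4542,-.041,.081)))
C=cam('wrist',t)[2];print('wrist pred top',proj('wrist',(.4541,-.0428,.126),C))
E
```

```text
t 24.63 p [ 0.4574 -0.0434  0.219 ] yaw -1.4917 tilt [0.0108 0.0012] w 0.601 ff 0.0 F [1.  0.4 1. ] q [ 0.34 -0.   -0.47  0.   -1.09 -0.26]
side [([41, 108, 45, 28, 268], [63.1, 121.8]), ([280, 203, 11, 22, 221], [284.9, 213.7])]
wrist [([261, 196, 33, 36, 871], [276.6, 214.5])]
side pred head ctr [284.55808593 214.1640452 ] top/bot [284.50520665 205.70759548] [284.60940241 222.37057284]
wrist pred top [276.46990634 215.30745585]
```

```bash
python3 -c "
from bench import bot
print(bot.sign_off())"
```

```text
the job is handed in; nothing more can be done
None
```

The job is handed in at about 25 s. The hammer lies wholly inside the green tray, the lid is hard shut, and the pin is through both eyes with its head on the upper eye, which I confirmed by contact force and two camera views. I never touched the bottle, mandrel or tin, but I set the hammer back on the box once to regrip it.

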